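Let the steel pin out of the feed chute with the grate lever

ROBOT

A 6-joint arm with a two-finger parallel gripper is mounted at the origin on the work surface. World frame = base frame: x ahead of the robot, y to its left, z up, the work surface at z = 0. Lengths are in m, angles in rad, forces in N, time in s.
With the tool pointing down it reaches from about 0.3 to 0.775 m from the base axis. Payload 14.6 kg.
Tool frame: the origin (TCP) lies on the centre line of the jaws, within the pads' length; the fingertips stand 19 mm ahead of it and the grasp point (between the pads) is the TCP; y points along the fingers, x is the direction in which the jaws open and shut, and the axes are right-handed (so a half turn about y gives the same grasp; the last joint's range is limited). The gripper opens to 94 mm and grips with 3 to 60 N. Pads are 16 mm wide; open, the fingers measure 119 mm over their backs; the gripper's body (75 mm by 177 mm) begins 78 mm behind the grasp point.
Start: joints at [-1.191, 0.3, 1.521, -0, 1.321, -0.067], TCP at [0.238, -0.496, 0.224] pointing down, gripper open.
Joint ranges: [-3.03, 3.03], [-0.79, 2.21], [0.23, 2.52], [-1.04, 4.18], [0, 3.07], [-2.55, 2.55]. Speed limits (rad/s): [2.22, 2.22, 2.57, 3.14, 3.14, 3.14].

INTERFACE

Orientations are given as [roll, pitch, yaw] about the fixed x, y, z axes, in that order (R = Rz(yaw) Ry(pitch) Rx(roll)).
In Python, from station import ctrl, optics gives the robot as it stands.
- The arm moves only by the tool jog_arm, never from a script. Its argument "targets" is a list of rows, each a list of 3 entries, a list of its own where there are three numbers: the finger opening in cm, from 0 to 9.4, then the shift along the tool's x, y, z in cm, then the turn about the tool's y in rad. A call has 1 to 10 rows; each row is the pose to reach, as a shift and turn from the pose commanded when the call began, along the tool's axes at that moment; what a row does not reach only later rows make up. A row lasts 1/10 s, in which the tool goes at most 50 mm and 8.59 degrees, less where a joint would pass 70% of its speed; a pose out of reach is approached as far as the arm can. A call with a gripper value outside its range is refused whole. The fingers move at their own pace and stop on an object; "grip_force" is the grip in N (left out, the last holds). Time passes only in rows, so rows that repeat a pose let the fingers close. It gives the time, the measured TCP pose, the force and the opening at its end, in the units of the state.
- ctrl.get_obs(): the state, without advancing time (a new reading comes with each control period).
- optics.camera(name): name is "side" or "top" or "wrist"; returns a dict with "img" (400x640x3 uint8, red, green, blue), "range_z" (400x640 float32, m along the optical axis (not along the pixel's ray), 0 where there is no reading), "camera_matrix" (3x3 intrinsics, pixels), "world_to_cam" (4x4, takes a point from world to camera coordinates); the wrist camera has in their place "mount" (4x4, takes a point from camera to tool coordinates, whose origin is the TCP and whose axes are the tool frame's). Camera axes: x right, y up, looking along -z (the intrinsics and any distortion apply to the point x, -y, -z); pixel columns grow to the right and rows downward; lengths in m; the calibration is good to about 2 mm. A picture is of the moment at which its call begins: read the wrist's pose just before it.
- ctrl.hand_in(): hands the job in, once; it reports no verdict.
The state is a dict: "time_s": time; "qpos": joint angles; "joint_vel": joint speeds; "tau": joint torques, N m; "ee_pos": TCP position; "eef_rot": TCP orientation; "force": force on the tool from outside, world axes, zero at the start; "moment": the same for the moment, N m; "grip_width": finger opening in m.
Only numpy, scipy, OpenCV 4.12 (cv2) and the standard library are available. Lean on these libraries where they do the work, as an engineer would, in place of code of your own. Each camera call takes 0.05 s, during which the arm holds its last target. There are 200 camera calls.

TASK

Press down the square plate on the long end of the lever with the fingertips, so that its short end raises the heavy grate and the steel pin waiting behind it rolls out; keep it down until the pin is in the tray, then ease the lever back up under your finger so the grate closes gently without dropping, and move away. Only the lever is to be touched: do not touch the grate or the pin, do not lift the lever off its fulcrum, and leave everything else on the bench where it is.

Things in the scene. Friction and masses are not known exactly. Their poses are not given: they have to be found in the camera images.
- stand: fixed steel stand, origin on the bench under the fulcrum, z up. The lever lies along its y axis: plate end at +y, short end at -y. Chute with grate on top: 180 x 112 mm, 85 mm high, centred on x = -40, y = -185 mm. Open tray: x = 50 to 168, y = -255 to -115 mm, walls 50 mm high. The bench under the plate is bare
- fulcrum (a point): fixed point on top of the fulcrum's cross pin, 79.5 mm above the bench, about which the lever rocks, between two upright cheeks 60 mm long, 36 mm over both and 105 mm high
- lever_seat (a point): point on the underside of the loose steel lever where it rests on the fulcrum; at the fulcrum point while the lever is seated. The lever is a flat bar 20 mm wide and 12 mm thick, only resting on the fulcrum pin between the cheeks
- lever_pad (a point): centre of the top face of the square press plate (42 x 42 x 4 mm) on the lever's long end, 220 mm from the fulcrum. At rest the lever slopes up to it by 0.2 rad: it is 138 mm above the bench. Pressing it down 45 mm frees the pin, 90 mm opens the grate well, at 110 mm the plate meets the bench. It takes about 4 to 12 N; let go, it springs back up under the grate's weight
- grate (a joint): opening angle of the heavy steel grate (about 2.4 kg), rad: 0 shut; hinged on the stand's -x side, its turned-down front bar at +x rises. The lever's short end lifts it by an ear at its side. The pin can pass from about 0.15; about 0.35 with the plate 90 mm down. Let go, it falls shut at once
- pin_center (a point): centre of the loose steel pin, a round bar 24 mm in diameter and 80 mm long lying along the stand's y axis behind the grate's front bar; it rolls down the sloping chute by itself (+x of the stand) when the bar is raised
- tray_in (a point): centre of the tray's inner floor, 6 mm above the bench, axes as the stand; the inside is 110 mm (x) by 130 mm (y). The pin lying in the tray has its centre 12 mm above this floor
- flange: flat steel pipe flange (ring 72 mm across, 16 mm high) lying between lever and tray, origin under its centre; bystander
- pipe_stub: short upright piece of copper pipe, 42 mm across, 55 mm high, origin under its centre; bystander
- wrench: wrench lying beside the lever's long end, origin under its middle; bystander
- hammer: hammer lying on the right of the bench, origin under its middle; bystander
- mug: blue mug, 90 mm high, on the left of the bench, origin under its centre; bystander
- spray: upright spray can, 56 mm across, 170 mm high, on the left of the bench, origin under its centre; bystander
- square: red L-shaped welding magnet, 110 x 107 x 20 mm, lying on the right of the bench, origin under its long leg; bystander
Not all that is in view belongs to the job. Leave any black, brown or purple look-alike of the part that bears pin_center alone.

How it is judged:
On the way, in this order (a step that is already met when the one before it is completed fails the run):
1. the grate is being raised by fingers pressing on the plate (value of joint grate above 0.06 rad and contact force between the fingers and lever_c4 above 0.5 N).
2. the pin has rolled into the tray while the grate is held up (x of pin_center in the frame of tray_in between -0.058 and 0.058 m and y of pin_center in the frame of tray_in between -0.066 and 0.066 m and z of pin_center in the frame of tray_in below 0.03 m and value of joint grate above 0.1 rad), for 0.1 s.
At the end, for the whole second after the job is handed in: the pin lies still in the tray, the grate is shut (under 0.03 rad) and the lever still rests on its fulcrum (within 12 mm) (x of pin_center in the frame of tray_in between -0.058 and 0.058 m and y of pin_center in the frame of tray_in between -0.066 and 0.066 m and z of pin_center in the frame of tray_in below 0.03 m and linear speed of pin below 0.03 m/s and value of joint grate below 0.03 rad and distance between lever_seat and fulcrum below 0.012 m); the robot touches nothing.
It fails at once if the robot touches the grate (contact force between any of the fingers, the arm and grate above 0.5 N).
It fails at once if the robot touches the pin (contact force between any of the fingers, the arm and pin above 0.5 N).
It fails at once if the lever is lifted or pushed off its fulcrum (distance between lever_seat and fulcrum above 0.02 m).
It fails at once if the grate drops shut (closing faster than 2 rad/s) (velocity of joint grate below -2 rad/s).
It fails at once if a bystander is moved more than 25 mm (distance of any of flange, pipe_stub, wrench, hammer, mug, spray, square from where it was at the start of the episode above 0.025 m).
It also fails if it takes over 42 s, if anything falls off the work surface, if the arm or the gripper's body presses on something with over 40 N, if the wrist force passes 120 N, or if a joint passes its speed limit or range.

## Working session

There is one attempt and no reset: what is moved stays moved. The work goes in short steps, Python scripts to look and compute and a tool call to move; the robot and the scene stay as the last step left them, time stands still between calls to the robot, and variables do not carry over. Pictures are saved under pics/ and viewed, about 8 in all and at most 12, crops included, and the job is handed in when it is done.

Besides the shell and the picture viewer there is one more tool, called after "Request:" by a JSON object that holds its "name" and its "arguments", one argument or row to a line. jog_arm: Moves the arm, as the interface text tells. Its arguments: {"type":"object","properties":{"targets":{"type":"array","items":{"type":"array"}},"grip_force":{"type":"number"}},"required":["targets"]}

```bash
mkdir -p pics && cat > h.py <<'E'
import numpy as np, cv2
from station import ctrl, optics
def pts(c):
    K=np.array(c["camera_matrix"]);z=c["range_z"];v,u=np.mgrid[:z.shape[0],:z.shape[1]]
    P=np.stack([(u-K[0,2])/K[0,0]*z,-(v-K[1,2])/K[1,1]*z,-z,np.ones_like(z)],-1)
    W=P@np.linalg.inv(np.array(c["world_to_cam"])).T
    W=W[...,:3];W[z<=0]=np.nan
    return W
E
python3 - <<'E'
from h import *
o=ctrl.get_obs();print({k:np.round(v,3) for k,v in o.items()})
for n in("top","side"):
    c=optics.camera(n);cv2.imwrite(f"pics/{n}0.png",c["img"][...,::-1]);np.savez(f"{n}0.npz",W=pts(c),img=c["img"])
    print(n,[k for k in c],np.round(np.linalg.inv(c["world_to_cam"])[:3,3],3))
E
```

```text
{'time_s': np.float64(0.0), 'qpos': array([-1.191,  0.3  ,  1.522,  0.   ,  1.321, -0.067]), 'joint_vel': array([ 0.001,  0.   ,  0.001, -0.001,  0.001,  0.001]), 'tau': array([ 1.0000e-03, -5.3181e+01, -3.5274e+01,  7.1000e-02,  2.4000e-02,
       -0.0000e+00]), 'ee_pos': array([ 0.238, -0.496,  0.224]), 'eef_rot': array([-1.571e+00,  1.000e-03, -1.124e+00]), 'force': array([ 0.406, -0.311,  0.531]), 'moment': array([ 0.012, -0.036, -0.017]), 'grip_width': np.float64(0.094)}
top ['img', 'range_z', 'camera_matrix', 'world_to_cam'] [0.34  0.019 1.273]
side ['img', 'range_z', 'camera_matrix', 'world_to_cam'] [0.468 1.175 1.072]
```

View pics/top0.png

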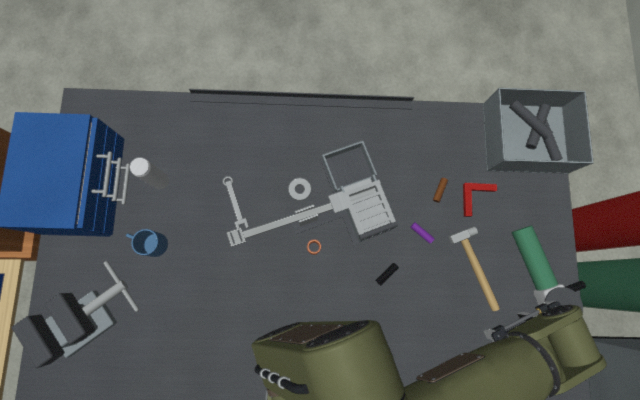

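View pics/side0.png

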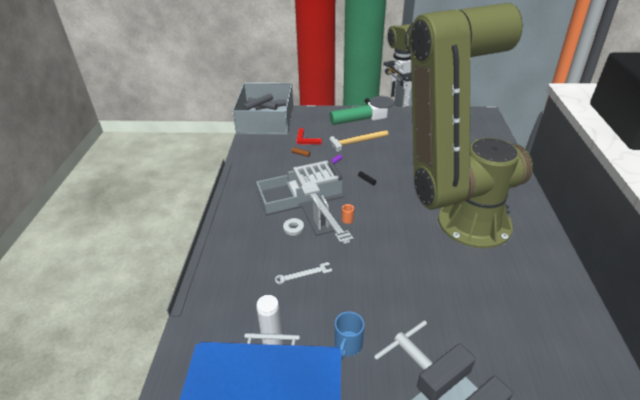

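The top view shows the plate end of the lever near (236,238), with the wrench's jaw just above it at about (240,225). The chute is at (365,205), the tray at (350,165), the flange at (300,188) and the pipe stub at (314,246). Pin look-alikes are black (387,273), purple (422,233) and brown (440,189). The only thing easily taken for the plate is the wrench head (240,225), so I'll use heights to tell them apart.

```bash
python3 - <<'E'
from h import *
d=np.load("top0.npz");W=d["W"];img=d["img"]
print("bench z",np.nanmedian(W[280:300,200:240,2]))
for r in range(226,250,2): print(r,[int(round(z*1000)) for z in W[r,224:252,2]])
a=W[190:255,220:345].reshape(-1,3)
m=(a[:,2]>.095)&(a[:,2]<.15); a=a[m]; print(len(a),np.round(a.min(0),3),np.round(a.max(0),3))
p=a[a[:,2]>.127]; print("plate",len(p),np.round(p.mean(0),4),p.min(0).round(3),p.max(0).round(3))
r=cv2.minAreaRect((p[:,:2]*1000).astype(np.float32));print(r)
b=a[(a[:,2]>.1)&(a[:,2]<.125)];c=b.mean(0);u,s,v=np.linalg.svd(b-c,full_matrices=0);print("axis",c,v[0])
cv2.imwrite("pics/crop.png",cv2.resize(img[150:260,215:405][...,::-1],None,fx=4,fy=4,interpolation=cv2.INTER_CUBIC))
E
```

```text
bench z -0.0007974458958532882
226 [3, 1, 0, -4, -3, -4, 3, -5, 0, 3, -1, 1, 8, 5, 11, 2, 3, -1, -4, 2, -1, -1, 6, 10, 4, -2, 1, -1]
228 [-1, -2, -5, -1, 2, 3, 0, -1, -4, -2, -1, 0, -5, 7, 9, 134, 132, -2, 1, 3, -2, -2, 0, 1, -3, -1, 2, 1]
230 [-4, 2, 0, -2, 1, -3, 3, -3, 1, 138, 140, 137, 140, 138, 138, 135, 136, 134, -2, -6, 2, 3, -1, 125, 125, 123, 122, 126]
232 [-2, -2, -2, 144, 139, 143, 140, 140, 141, 134, 138, 138, 138, 136, 134, 141, 136, 133, 134, 129, 128, 128, 128, 127, 125, 126, 126, 124]
234 [0, 2, -1, 141, 143, 141, 144, 140, 140, 136, 140, 140, 137, 138, 137, 138, 135, 130, 133, 129, 130, 126, 131, 128, 129, 124, 126, 125]
236 [-2, 1, -2, 4, 143, 144, 140, 140, 143, 139, 139, 139, 136, 135, 138, 132, 141, 134, 135, 130, 130, 133, 134, 126, 126, 127, 127, 113]
238 [0, -2, 0, 7, 2, 141, 139, 142, 140, 140, 140, 136, 135, 139, 138, 135, 134, 138, 135, 135, 135, 122, 1, 0, -5, -6, 1, 2]
240 [-2, -3, 1, -2, -2, 143, 146, 142, 144, 143, 139, 138, 139, 138, 135, 136, 136, 137, 137, 134, 133, 136, -2, -1, -2, -5, -3, 1]
242 [-2, -7, -3, -3, -2, 1, 141, 143, 142, 145, 144, 135, 136, 140, 138, 137, 136, 131, 136, 136, -1, 4, -5, 1, 3, -2, 2, -1]
244 [-4, 1, -6, -6, 0, 0, -1, 145, 143, 144, 140, 141, 143, 138, 4, -1, 3, -3, -3, 0, 1, -2, -1, -6, -2, -2, -2, 2]
246 [3, -3, -2, -2, -1, 5, -3, 139, -5, -1, -1, 0, 0, 2, 1, 0, 5, 3, 0, 1, 4, 0, -4, -2, -3, 2, -1, -3]
248 [0, -5, -4, -6, 1, -2, 0, 1, -2, 1, 2, 1, 0, 0, -2, 0, -1, 1, 0, 2, -2, 3, 6, 1, 3, -5, 4, 1]
747 [ 0.429 -0.007  0.095] [0.559 0.245 0.146]
plate 257 [0.4561 0.2172 0.1373] [0.429 0.174 0.127] [0.481 0.245 0.146]
((460.0118713378906, 208.44029235839844), (41.86549758911133, 67.1740951538086), 22.025976181030273)
axis [0.50126004 0.10344279 0.11093751] [-0.37435324  0.92075485  0.10986424]
```

View pics/crop.png

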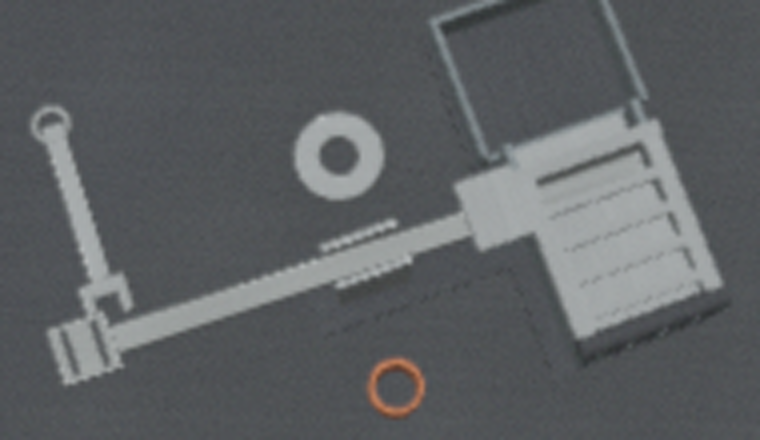

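The crop confirms the plate at crop (83,350), which is pixel (236,237). It is about 138 mm high, against under 10 mm for the wrench, so the plate is identified. Next I refine its centre and work out the move.

```bash
cat >> h.py <<'E'
def shift(p,yaw=None):
    o=ctrl.get_obs();y=o["eef_rot"][2];d=np.array(p)-o["ee_pos"]
    s=[d[0]*np.cos(y)+d[1]*np.sin(y),-d[2],-d[0]*np.sin(y)+d[1]*np.cos(y)]
    print("t",o["time_s"],"tcp",o["ee_pos"].round(4),"shift cm",np.round(np.array(s)*100,2),"turn",None if yaw is None else round(y-yaw,3))
E
python3 - <<'E'
from h import *
W=np.load("top0.npz")["W"]
a=W[190:255,220:345].reshape(-1,3);a=a[(a[:,2]>.095)&(a[:,2]<.15)]
b=a[(a[:,2]<.125)&(a[:,1]>.03)]
for th in (.36,.384,.40):
    u=np.array([-np.sin(th),np.cos(th)]);n=np.array([np.cos(th),np.sin(th)])
    s=a[:,:2]@u;l=a[:,:2]@n;
    l0=np.median(l[(s>.0)&(s<np.max(s)-.07)&(a[:,2]>.10)])
    w=(np.abs(l-l0)>.013)&(a[:,2]>.128)
    e=np.percentile(s[w],[1,50,99]);le=np.percentile(l[w],[1,99])
    sl=np.polyfit(s[(a[:,2]>.1)],l[(a[:,2]>.1)],1)[0]
    c=(e[0]+e[2])/2
    print(th,e.round(4),"width",le.round(4),l0.round(4),"slope",sl,"centre",(u*c+n*l0).round(4),(u*c+n*le.mean()).round(4))
shift([.455,.22,.26],.384)
E
```

```text
return _methods._mean(a, axis=axis, dtype=dtype,
  ret = ret.dtype.type(ret / rcount)
Traceback (most recent call last):
IndexError: index -1 is out of bounds for axis 0 with size 0
```

```bash
python3 - <<'E'
from h import *
W=np.load("top0.npz")["W"]
a=W[190:255,220:345].reshape(-1,3);a=a[(a[:,2]>.1)&(a[:,2]<.15)&(a[:,1]>.05)]
for th in (.36,.384,.40):
    u=np.array([-np.sin(th),np.cos(th)]);n=np.array([np.cos(th),np.sin(th)])
    s=a[:,:2]@u;l=a[:,:2]@n;m=s<s.max()-.06
    l0=np.median(l[m]); w=(np.abs(l-l0)>.013)&(a[:,2]>.128)
    e=np.percentile(s[w],[1,50,99]);le=np.percentile(l[w],[1,99])
    c=(e[0]+e[2])/2
    print(th,e.round(4),le.round(4),l0.round(4),"slope",np.polyfit(s[m],l[m],1)[0].round(3),"centre",(u*c+n*l0).round(4),(u*c+n*le.mean()).round(4))
shift([.455,.22,.26],.384)
E
```

```text
0.36 [0.0257 0.0462 0.0662] [0.4827 0.5248] 0.505 slope -0.04 centre [0.4564 0.2209] [0.4553 0.2204]
0.384 [0.0139 0.0333 0.0542] [0.4837 0.5255] 0.5035 slope -0.017 centre [0.4541 0.2202] [0.4551 0.2206]
0.4 [0.0056 0.0256 0.0459] [0.4841 0.5259] 0.5025 slope 0.0 centre [0.4528 0.2194] [0.4551 0.2204]
t 0.1 tcp [ 0.2375 -0.4958  0.2239] shift cm [-55.16  -3.61  50.54] turn -1.508
```

Plate measures 42 x 40 mm (expected 42 x 42), centre (0.455, 0.2204), height about 0.138, lever yaw about 0.39. All of these match the given sizes, so I move above it with the fingers closed.

Request:
{"name": "jog_arm", "arguments": {
  "targets": [
    [0, [0, -3.6, 0], 0],
    [0, [-55.2, -3.6, 50.5], -1.51],
    [0, [-55.2, -3.6, 50.5], -1.51],
    [0, [-55.2, -3.6, 50.5], -1.51],
    [0, [-55.2, -3.6, 50.5], -1.51],
    [0, [-55.2, -3.6, 50.5], -1.51],
    [0, [-55.2, -3.6, 50.5], -1.51],
    [0, [-55.2, -3.6, 50.5], -1.51],
    [0, [-55.2, -3.6, 50.5], -1.51],
    [0, [-55.2, -3.6, 50.5], -1.51]
  ],
  "grip_force": 20
}}

```text
time_s: 1.1
ee_pos: [0.3681, -0.0633, 0.2605]
eef_rot: [-1.571, -0.0, 0.232]
force: [1.2, -1.3, -0.4]
grip_width: 0.0175
```

```bash
python3 -c "
from h import *
shift([.455,.2204,.22],.39)"
```

```text
t 1.1 tcp [ 0.3681 -0.0633  0.2605] shift cm [14.98  4.05 25.62] turn -0.158
```

Request:
{"name": "jog_arm", "arguments": {
  "targets": [
    [0, [15, 0, 25.6], -0.158],
    [0, [15, 0, 25.6], -0.158],
    [0, [15, 0, 25.6], -0.158],
    [0, [15, 0, 25.6], -0.158],
    [0, [15, 0, 25.6], -0.158],
    [0, [15, 0, 25.6], -0.158],
    [0, [15, 0, 25.6], -0.158],
    [0, [15, 0, 25.6], -0.158],
    [0, [15, 0, 25.6], -0.158],
    [0, [15, 0, 25.6], -0.158]
  ]
}}

```text
time_s: 2.1
ee_pos: [0.4569, 0.2168, 0.2607]
eef_rot: [-1.571, -0.0, 0.383]
force: [-0.7, -0.4, 0.5]
grip_width: 0.0002
```

```bash
python3 -c "
from h import *
shift([.455,.2204,.175],.39)
c=optics.camera('side');cv2.imwrite('pics/s1.png',cv2.resize(c['img'][130:290,240:440,::-1],None,fx=4,fy=4))
print(ctrl.get_obs()['grip_width'],ctrl.get_obs()['force'])"
```

```text
t 2.1 tcp [0.4569 0.2168 0.2607] shift cm [-0.04  8.57  0.41] turn -0.007
0.0005677411309661748 [-0.53648525  1.43813488 -0.17645118]
```

View pics/s1.png

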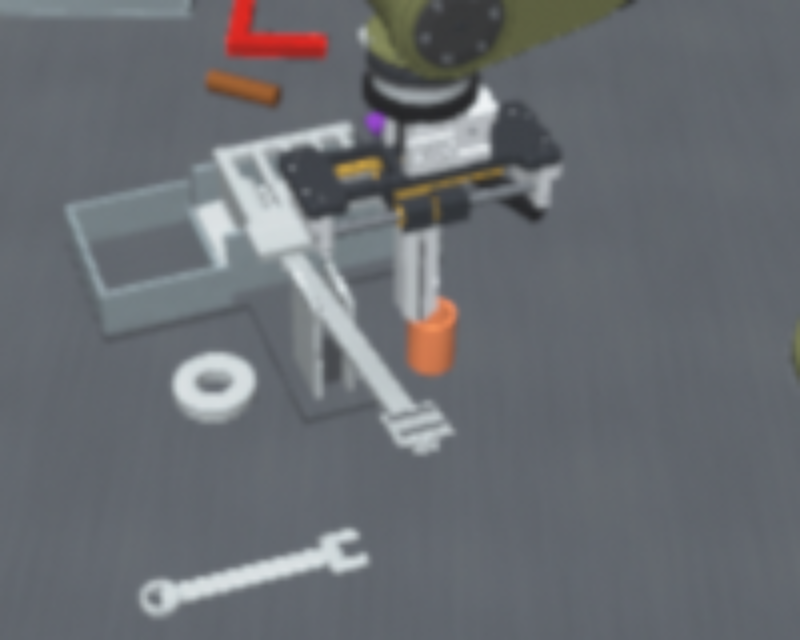

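The crop shows the closed fingertips at (418,310), in line with the plate at (417,425) and about 0.1 m above it. Everything else is undisturbed, so I lower to near contact.

Request:
{"name": "jog_arm", "arguments": {
  "targets": [
    [0, [0, 4.5, 0.4], -0.007],
    [0, [0, 7.5, 0.4], -0.007],
    [0, [0, 8.6, 0.4], -0.007],
    [0, [0, 8.6, 0.4], -0.007],
    [0, [0, 8.6, 0.4], -0.007]
  ]
}}

```text
time_s: 2.65
ee_pos: [0.4561, 0.2214, 0.176]
eef_rot: [-1.571, -0.002, 0.391]
force: [0.1, -0.2, 0.3]
grip_width: 0.0001
```

```bash
python3 -c "
from h import *
shift([.455,.2204,.155],.39)"
```

```text
t 2.65 tcp [0.4561 0.2214 0.176 ] shift cm [-0.14  2.1  -0.05] turn 0.001
```

Request:
{"name": "jog_arm", "arguments": {
  "targets": [
    [0, [-0.1, 0.6, 0], 0],
    [0, [-0.1, 1.2, 0], 0],
    [0, [-0.1, 1.6, 0], 0],
    [0, [-0.1, 2.0, 0], 0],
    [0, [-0.1, 2.3, 0.05], 0],
    [0, [-0.1, 2.6, 0.15], 0],
    [0, [-0.1, 2.9, 0.2], 0],
    [0, [-0.1, 3.2, 0.3], 0],
    [0, [-0.1, 3.2, 0.3], 0]
  ]
}}

```text
time_s: 3.55
ee_pos: [0.4535, 0.2241, 0.1426]
eef_rot: [-1.571, -0.001, 0.391]
force: [-1.4, -0.0, 5.8]
grip_width: -0.0
```

Request:
{"name": "jog_arm", "arguments": {
  "targets": [
    [0, [0, 0.4, 0.1], 0],
    [0, [0, 0.8, 0.15], 0],
    [0, [0, 1.2, 0.2], 0],
    [0, [0, 1.6, 0.3], 0],
    [0, [0, 2.0, 0.35], 0],
    [0, [0, 2.4, 0.4], 0],
    [0, [0, 2.8, 0.4], 0],
    [0, [0, 3.2, 0.45], 0],
    [0, [0, 3.6, 0.45], 0],
    [0, [0, 4.0, 0.5], 0]
  ]
}}

```text
time_s: 4.55
ee_pos: [0.4523, 0.2285, 0.1032]
eef_rot: [-1.571, -0.002, 0.391]
force: [1.8, -5.0, 9.3]
grip_width: 0.0001
```

Request:
{"name": "jog_arm", "arguments": {
  "targets": [
    [0, [0, 0.4, 0], 0],
    [0, [0, 0.8, 0], 0],
    [0, [0, 1.2, 0], 0],
    [0, [0, 1.6, 0], 0],
    [0, [0, 2.0, 0], 0],
    [0, [0, 2.4, -0.1], 0],
    [0, [0, 2.8, -0.1], 0],
    [0, [0, 3.2, -0.2], 0],
    [0, [0, 3.5, -0.2], 0],
    [0, [0, 3.5, -0.2], 0]
  ]
}}

```text
time_s: 5.55
ee_pos: [0.4527, 0.2265, 0.0678]
eef_rot: [-1.571, -0.001, 0.391]
force: [-1.4, -3.1, 6.9]
grip_width: 0.0007
```

```bash
python3 -c "
from h import *
o=ctrl.get_obs();print(o['ee_pos'],o['force'])
c=optics.camera('top');np.savez('t2.npz',W=pts(c),img=c['img']);a=c['img'][120:270,200:420,::-1]
s=optics.camera('side')['img'][140:260,240:400,::-1]
cv2.imwrite('pics/p2.png',np.vstack([cv2.resize(a,(440,300)),cv2.resize(s,(440,300))]))"
```

```text
[0.45271992 0.22654693 0.06779272] [-1.37953093 -3.11126567  6.89137058]
```

View pics/p2.png

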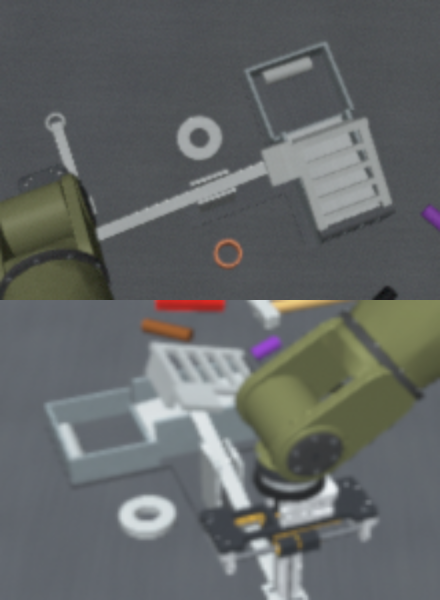

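The pin lies in the tray at top crop (288,69), near the far wall, and the grate is clearly raised. I hold briefly, then ease the plate up along the arc.

Request:
{"name": "jog_arm", "arguments": {
  "targets": [
    [0, [0, 0, 0], 0],
    [0, [0, 0, 0], 0],
    [0, [0, 0, 0], 0],
    [0, [0, 0, 0], 0],
    [0, [0, -0.3, 0.05], 0],
    [0, [0, -0.6, 0.1], 0],
    [0, [0, -0.9, 0.1], 0],
    [0, [0, -1.2, 0.15], 0],
    [0, [0, -1.5, 0.2], 0],
    [0, [0, -1.8, 0.2], 0]
  ]
}}

```text
time_s: 6.65
ee_pos: [0.4513, 0.2287, 0.0857]
eef_rot: [-1.571, 0.0, 0.391]
force: [-3.5, 2.1, 5.3]
grip_width: 0.0001
```

Request:
{"name": "jog_arm", "arguments": {
  "targets": [
    [0, [0, -0.3, 0], 0],
    [0, [0, -0.6, 0], 0],
    [0, [0, -0.9, 0], 0],
    [0, [0, -1.2, 0], 0],
    [0, [0, -1.5, 0], 0],
    [0, [0, -1.8, 0], 0],
    [0, [0, -2.1, -0.05], 0],
    [0, [0, -2.4, -0.1], 0],
    [0, [0, -2.7, -0.1], 0],
    [0, [0, -3.0, -0.15], 0]
  ]
}}

```text
time_s: 7.65
ee_pos: [0.4521, 0.2271, 0.1158]
eef_rot: [-1.571, -0.0, 0.391]
force: [-4.3, 1.8, 6.4]
grip_width: 0.0003
```

Request:
{"name": "jog_arm", "arguments": {
  "targets": [
    [0, [0, -0.3, -0.05], 0],
    [0, [0, -0.6, -0.1], 0],
    [0, [0, -0.9, -0.15], 0],
    [0, [0, -1.2, -0.2], 0],
    [0, [0, -1.5, -0.3], 0],
    [0, [0, -1.8, -0.35], 0],
    [0, [0, -2.0, -0.4], 0],
    [0, [0, -2.2, -0.45], 0],
    [0, [0, -2.4, -0.5], 0],
    [0, [0, -2.4, -0.5], 0]
  ]
}}

```text
time_s: 8.65
ee_pos: [0.4543, 0.2227, 0.1402]
eef_rot: [-1.571, -0.001, 0.391]
force: [-3.8, 3.0, 7.2]
grip_width: 0.0005
```

Request:
{"name": "jog_arm", "arguments": {
  "targets": [
    [0, [0, -0.2, -0.05], 0],
    [0, [0, -0.4, -0.1], 0],
    [0, [0, -0.6, -0.15], 0],
    [0, [0, -0.8, -0.2], 0],
    [0, [0, -1.0, -0.25], 0],
    [0, [0, -1.2, -0.3], 0],
    [0, [0, -1.4, -0.3], 0],
    [0, [0, -1.6, -0.3], 0],
    [0, [0, -1.8, -0.3], 0],
    [0, [0, -2.0, -0.3], 0]
  ]
}}

```text
time_s: 9.65
ee_pos: [0.4553, 0.2195, 0.1595]
eef_rot: [-1.571, -0.0, 0.391]
force: [-0.2, -0.7, -0.1]
grip_width: 0.0004
```

Request:
{"name": "jog_arm", "arguments": {
  "targets": [
    [0, [0, -0.2, 0], 0],
    [0, [0, -0.4, 0], 0],
    [0, [0, -0.6, 0], 0],
    [0, [0, -0.9, 0], 0],
    [0, [0, -1.4, 0], 0],
    [0, [0, -1.4, 0], 0]
  ]
}}

```text
time_s: 10.25
ee_pos: [0.4554, 0.2198, 0.1742]
eef_rot: [-1.571, -0.001, 0.391]
force: [0.1, 0.3, -0.7]
grip_width: 0.0003
```

Contact ended smoothly at a TCP height of about 0.16 m. Now I retreat upward and toward the robot's open side, then check.

Request:
{"name": "jog_arm", "arguments": {
  "targets": [
    [0, [0, -4, 0], 0],
    [0, [0, -8, 0], 0],
    [0, [0, -10, 0], 0],
    [0, [-10, -10, -5], 0],
    [0, [-10, -10, -5], 0],
    [0, [-10, -10, -5], 0],
    [0, [-10, -10, -5], 0],
    [0, [-10, -10, -5], 0]
  ]
}}

```text
time_s: 11.05
ee_pos: [0.3824, 0.1358, 0.2737]
eef_rot: [-1.571, -0.001, 0.391]
force: [0.6, 0.9, -1.0]
grip_width: 0.0005
```

```bash
python3 -c "
from h import *
o=ctrl.get_obs();print(o['time_s'],o['ee_pos'],o['force'],abs(o['joint_vel']).max())
c=optics.camera('top');W=pts(c);W0=np.load('top0.npz')['W'];a=c['img'][120:270,200:420,::-1]
g=(slice(185,230),slice(345,390));print('chute/grate height diff mm',1000*np.nanmedian(W[g]-W0[g],axis=(0,1)))
p=(slice(148,162),slice(332,362));q=W[p].reshape(-1,3);q=q[(q[:,2]>.012)&(q[:,2]<.04)];print('pin',len(q),np.median(q,0))
s=optics.camera('side')['img'][140:260,240:400,::-1]
cv2.imwrite('pics/p3.png',np.vstack([cv2.resize(a,(440,300)),cv2.resize(s,(440,300))]))"
```

```text
11.05 [0.382369   0.135824   0.27373459] [ 0.61113107  0.91112654 -0.95913859] 0.023408788475333914
chute/grate height diff mm [ 0.0586088  -0.04952891 -0.33150542]
pin 217 [ 0.74256494 -0.08899157  0.02696669]
```

View pics/p3.png

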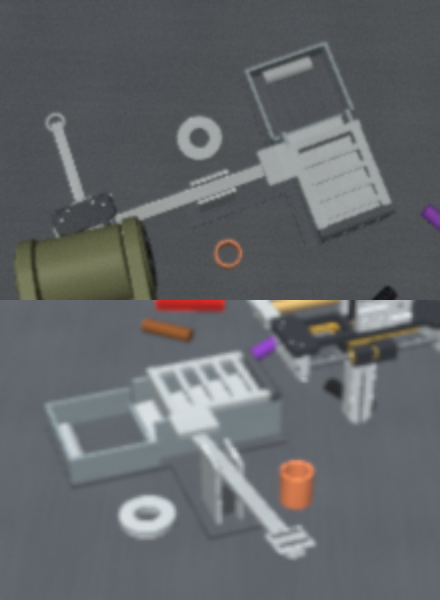

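The pin is still in the tray, top near 27 mm (expected 30). The grate is shut, the lever is seated, and the robot is clear.

```bash
python3 -c "
from station import ctrl
print(ctrl.hand_in())"
```

```text
the job is handed in; nothing more can be done
None
```

The job is done and handed in at about 11 s of the 42 s allowed; the hand-in gave no verdict.

- **What I did:** I pressed the plate about 90 mm down with closed fingertips, against a steady upward force of about 6–9 N. I held it until the pin was seen in the tray, then eased it up at 20–30 mm/s. The fingers left the plate at its rest height with the force falling to zero, and I moved the arm clear.
- **Last checks:**
  - **Pin:** it lies in the tray near the far wall. Its top measured 27 mm against an expected 30 mm, within the camera's few millimetres of noise.
  - **Grate:** its height is within 0.4 mm of the start, so it is shut.
  - **Lever:** it looks seated between the cheeks with the plate raised. I judged this from the picture only.
  - **Bystanders:** the flange, pipe stub and wrench look where they were. I did not re-check the hammer, mug, spray can and square in the final picture, and the arm stayed well above or away from them.

No check failed or disagreed.

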